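# Shim up the specimen fixture and hold it tight

### The job

Blow the fixture's gap clean by pressing the red cap of the air duster fully down and letting it come up again. Then, beside the shim already there, stand brass shims from the rack upright in the gap between the blue jaw and the grey specimen block until pushing the jaw's red pad closes the gap with no play left (with too few, the jaw only reaches its own end stop and the stack stays loose; leave unused shims standing on the rack). Finish while still pushing the pad firmly, well in, so that the arm keeps the stack clamped against the block, and do not knock the other things on the bench about.

Things in the scene. Friction and masses are not known exactly. Their poses are not given: they have to be found in the camera images.
- fixture: Dark steel plate fixed to the bench, 100 (x) x 250 (y) x 12 mm high, carrying jaw and block. Origin: centre of its underside, on the bench. Its y axis runs from jaw to block; the gap lies about mid-plate on the line x = 0, open above and at both sides; its floor is the plate (12 mm above the bench).
- jaw: Blue jaw, 40 mm wide (x), 25 long (y), 46 tall. Origin: foot of its gap face, mid-width, 12 mm above bench; at rest 24 mm to the -y side of the fixture's origin. Slides along fixture +y at most 17 mm, to its own hard end stop; a spring (1.5 N at rest, 2.9 N at full travel) returns it when let go. It carries the red push pad behind it.
- pad_back (a point): Centre of the back face of the red push pad (40 wide x 8 x 45 mm tall) behind the jaw, 35.5 mm above the bench, 45 mm behind the jaw's gap face: push here along fixture +y. With the jaw at rest it is 69 mm to the -y side of the fixture's origin; the plate behind it is bare for 56 mm.
- pad (a joint): How far the sprung push pad is pressed towards the jaw: 0 free, 0.010 m fully in. It starts to give at 2.8 N and takes 1.4 N more per mm (17 N fully in), so it gives once the jaw meets resistance, be it a tight stack or the jaw's own end stop.
- block: Grey specimen block fixed on the plate, 40 x 40 x 45 mm tall, with a round specimen 4 mm high on top. Origin: foot of its gap face, mid-width, 12 mm above bench. Faces the jaw squarely. With the jaw at rest the gap is 31 to 48 mm, new every time: two shims in all do if they leave under 17 mm, else three.
- cap_top (a point): Centre of the top of the red press cap (28 mm diameter, 16 mm high) on the air duster, a green and white can 50 mm in diameter fixed in a bracket beside the block's end of the fixture; the cap's top is 134 mm above the bench. A thin orange tube leads from it towards the gap.
- cap (a joint): How far the cap is pressed straight down: 0 up, 0.006 m fully down. It springs back; it takes 1.4 N to start and 5.6 N fully down.
- rack: Black flat shim rack fixed on the bench, 60 (x) x 150 (y) x 10 mm high, flat on top with grey marks. Origin: centre of its underside. Three shims stand on it in a row along its y axis, 45 mm apart.
- shim1: Brass shim plate standing on edge, 44 mm wide (its x), 12 mm thick (its y), 40 mm tall (its z), about 0.15 kg. All four are alike. Origin: its very centre; 30 mm above the bench on the rack, 32 mm in the gap. It starts on the rack. It goes into the gap with its thickness along fixture y, so grip it across its 44 mm width.
- shim2: Brass shim plate standing on edge, 44 mm wide (its x), 12 mm thick (its y), 40 mm tall (its z), about 0.15 kg. All four are alike. Origin: its very centre; 30 mm above the bench on the rack, 32 mm in the gap. It starts on the rack. It goes into the gap with its thickness along fixture y, so grip it across its 44 mm width.
- shim3: Brass shim plate standing on edge, 44 mm wide (its x), 12 mm thick (its y), 40 mm tall (its z), about 0.15 kg. All four are alike. Origin: its very centre; 30 mm above the bench on the rack, 32 mm in the gap. It starts on the rack. It goes into the gap with its thickness along fixture y, so grip it across its 44 mm width.
- shim4: Brass shim plate standing on edge, 44 mm wide (its x), 12 mm thick (its y), 40 mm tall (its z), about 0.15 kg. All four are alike. Origin: its very centre; 32 mm above the bench. It already stands in the gap, square to it, within 2 mm of the block's face; leave it there.
- collar1: Black collar (ring), 56 mm diameter, 55 mm tall. Bystander. Origin: underside centre.
- collar2: Black collar (ring), 56 mm diameter, 55 mm tall. Bystander. Origin: underside centre.
- anvil: Dark steel round anvil, 76 mm diameter foot, 45 mm tall. Bystander. Origin: underside centre.
- testblock: Polished steel test disc, 60 mm diameter, 12 mm thick. Bystander. Origin: underside centre.
- driver: Screwdriver with a yellow handle, lying on the bench. Bystander.
- weight: Steel knob weight, 40 mm diameter, 42 mm tall. Bystander. Origin: underside centre.
There are look-alikes about, which are no part of the job. There is more than one size of the part that bears cap_top; the job needs the smallest.

How it is judged:
By the outcome, as a careful person would: the job done as asked, in the order asked, and still so for the second after the job is handed in, while the arm keeps its last pose, push and grip.
It also fails if it takes over 72 s, if anything falls off the work surface, if the arm or the gripper's body presses on something with over 40 N, if the wrist force passes 120 N, or if a joint passes its speed limit or range.

### The arm

A 6-joint arm with a two-finger parallel gripper is mounted at the origin on the work surface. World frame = base frame: x ahead of the robot, y to its left, z up, the work surface at z = 0. Lengths are in m, angles in rad, forces in N, time in s.
With the tool pointing down it reaches from about 0.35 to 0.925 m from the base axis. Payload 6.4 kg.
Tool frame: the origin (TCP) lies at the very end of the fingers, on their centre line; the grasp point (between the pads) lies 19 mm behind it; z points along the fingers, y is the line along which they close (so a half turn about z gives the same grasp; the last joint's range is limited). The gripper opens to 85 mm and grips with 20 to 120 N. Pads are 22 mm wide; open, the fingers measure 114 mm over their backs; the gripper's body (76 mm by 85 mm) begins 54 mm behind the grasp point. The pads swing forward as they close: fully open they stand 13 mm farther back than shut.
Start: joints at [1.059, 0.245, 1.558, -0, 1.339, -0.174], TCP at [0.215, 0.613, 0.231] pointing down, gripper open.
Joint ranges: [-3.13, 3.13], [-1.02, 2.26], [0.13, 2.54], [-0.95, 4.09], [0.21, 2.88], [-2.74, 2.74]. Speed limits (rad/s): [2.57, 2.57, 3.14, 3.14, 3.14, 3.14].

### API

Orientations are given as a unit quaternion [x, y, z, w].
In Python, from cell import manip, inverse_kinematics, snapshot, camera_params gives the robot as it stands. Calls block until the motion is done:
- manip.move_to(position, orientation): joint-space move of the TCP to a pose.
- manip.move_linear(position, attitude=None, max_speed=0.15): straight line of the TCP; attitude=None keeps the orientation; max_speed is the mean speed in m/s.
- manip.move_j(angles): joint-space move.
- manip.move_gripper(opening, f_grip=None): finger opening in m; f_grip is the grip in N (None keeps the last); returns when the fingers have stopped.
- manip.pause(seconds).
- inverse_kinematics(position, orientation): joint angles nearest the present ones, or None.
- manip.sense(): the state.
- snapshot(name): name is "scene" or "top" or "wrist"; returns the picture (384x512x3 uint8, blue, green, red); there is no depth.
- camera_params(name): a dict with "vfov" (degrees; the focal length in pixels is half the picture's height over the tangent of half this angle, whatever the lens; pixels are square), "cx", "cy" (the principal point, pixels), "dist" ([k1, k2, p1, p2, k3] as OpenCV has them; the pictures are not rectified), "world_to_cam" (4x4, takes a point from world to camera coordinates); the wrist camera has in their place "hand_eye" (4x4, takes a point from camera to tool coordinates, whose origin is the TCP and whose axes are the flange's). Camera axes: x right, y down, z forward; pixel columns grow to the right and rows downward; lengths in m; the calibration is good to about 2 mm. A picture is of the moment at which its call begins: read the wrist's pose just before it. camera_params takes no time and is no camera call.
A pose or a line that the arm cannot do raises manip.PlanningError and nothing moves.
- manip.close_job(): hands the job in; it is judged then, once.
The state is a dict: "clock": time; "joint_pos": joint angles; "qd": joint speeds; "joint_efforts": joint torques, N m; "ee_pos": TCP position; "tcp_rot": TCP orientation; "ft_force": force on the tool from outside, world axes, zero at the start; "ft_torque": the same for the moment, N m; "width": finger opening in m; "grasp_force": force on a finger pad.
Only numpy, scipy, OpenCV 4.12 (cv2) and the standard library are available. Lean on these libraries where they do the work, as an engineer would, in place of code of your own. Each camera call takes 0.05 s, during which the arm holds its last target. There are 200 camera calls.

## Working session

There is one attempt and no reset: what is moved stays moved. The work goes in short steps, each a Python script; the robot and the scene stay as the last script left them, time stands still between calls to the robot, and variables do not carry over. Pictures are saved under pics/ and viewed, at most 10 in all, crops included, and the job is handed in when it is done.

```bash
ls; mkdir -p pics; python3 - <<'E'
from cell import manip, snapshot, camera_params
import cv2, numpy as np
a=snapshot("scene"); b=snapshot("top")
cv2.imwrite("pics/scene.png",a); cv2.imwrite("pics/top.png",b)
cv2.imwrite("pics/both.png",cv2.resize(b,(800,600),interpolation=cv2.INTER_CUBIC))
cv2.imwrite("pics/sc.png",cv2.resize(a,(800,600),interpolation=cv2.INTER_CUBIC))
np.set_printoptions(precision=4,suppress=True)
for n in("scene","top","wrist"):print(n,camera_params(n))
print(manip.sense())
E
```

```text
pics
scene {'vfov': 55.550148238059336, 'cx': 260.26630009787937, 'cy': 191.4478292411454, 'dist': array([-0.0986,  0.    ,  0.    ,  0.    ,  0.    ]), 'world_to_cam': array([[ 0.7535,  0.6574,  0.0081, -0.4375],
       [ 0.558 , -0.6329, -0.5367, -0.2899],
       [-0.3477,  0.4089, -0.8437,  1.2155],
       [ 0.    ,  0.    ,  0.    ,  1.    ]])}
top {'vfov': 48.35926337797229, 'cx': 255.09500323900522, 'cy': 195.97643230737881, 'dist': array([-0.1208,  0.    ,  0.    ,  0.    ,  0.    ]), 'world_to_cam': array([[-0.0151, -0.9997, -0.0212,  0.0005],
       [-0.9917,  0.0176, -0.1272,  0.5827],
       [ 0.1275,  0.0191, -0.9917,  1.4469],
       [ 0.    ,  0.    ,  0.    ,  1.    ]])}
wrist {'vfov': 59.319344896854986, 'cx': 258.9228387918833, 'cy': 193.8962793427261, 'dist': array([-0.0394,  0.    ,  0.    ,  0.    ,  0.    ]), 'hand_eye': array([[-0.0003, -0.9649, -0.2625,  0.0653],
       [ 1.    , -0.0005,  0.0005, -0.0001],
       [-0.0006, -0.2625,  0.9649, -0.142 ],
       [ 0.    ,  0.    ,  0.    ,  1.    ]])}
{'clock': 0.1, 'joint_pos': array([ 1.0589,  0.2457,  1.5589,  0.    ,  1.3387, -0.1741]), 'qd': array([-0.0011, -0.0005, -0.0023, -0.0007,  0.0011,  0.001 ]), 'joint_efforts': array([ -0.0005, -43.0671, -32.7127,  -0.0001,   0.0029,   0.    ]), 'ee_pos': array([0.2151, 0.6128, 0.2303]), 'tcp_rot': array([ 0.1681,  0.9858, -0.0008, -0.0003]), 'ft_force': array([ 0.8447, -0.3294,  0.117 ]), 'ft_torque': array([ 0.0513, -0.0197,  0.0067]), 'grasp_force': 0.0, 'width': 0.08560061643031827}
```

View pics/both.png

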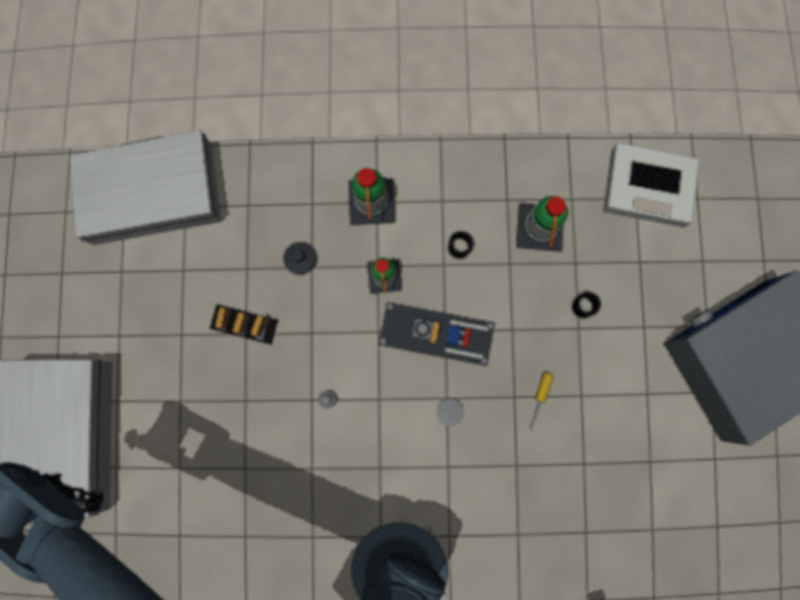

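View pics/sc.png

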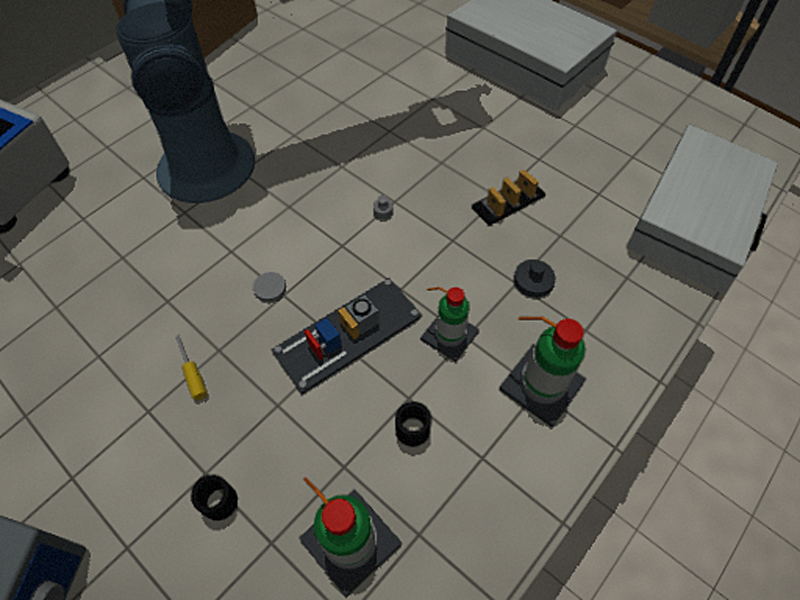

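Top view (800x600): the smallest duster's cap is at (382,266), the fixture runs from (388,304) to (486,364), with jaw and pad at about (460,336) and the block at (424,328). The rack shims are at (220,318), (240,322) and (259,326). Scene view: cap at (456,295). Next I triangulate these roughly and go there with the wrist camera.

```bash
cat > h.py <<'E'
import numpy as np, cv2
from scipy.spatial.transform import Rotation as R
from scipy.optimize import least_squares
from cell import manip, inverse_kinematics, snapshot, camera_params
np.set_printoptions(precision=4,suppress=True)
def K(n):
    p=camera_params(n); f=192/np.tan(np.radians(p["vfov"]/2))
    return np.array([[f,0,p["cx"]],[0,f,p["cy"]],[0,0,1]]),p["dist"]
def w2c(n,s=None):
    p=camera_params(n)
    if n!="wrist": return p["world_to_cam"]
    T=np.eye(4);T[:3,:3]=R.from_quat(s["tcp_rot"]).as_matrix();T[:3,3]=s["ee_pos"]
    return np.linalg.inv(T@p["hand_eye"])
def ray(n,px,W):
    k,d=K(n); u=cv2.undistortPoints(np.array([[px]],float),k,d)[0,0]
    C=np.linalg.inv(W); v=C[:3,:3]@np.array([u[0],u[1],1]); return C[:3,3],v/np.linalg.norm(v)
def onplane(n,px,z,W):
    c,v=ray(n,px,W); return c+v*(z-c[2])/v[2]
def tri(rays):
    A=sum(np.eye(3)-np.outer(v,v) for c,v in rays); b=sum((np.eye(3)-np.outer(v,v))@c for c,v in rays)
    return np.linalg.solve(A,b)
def proj(n,P,W):
    k,d=K(n); P=np.atleast_2d(P)
    return cv2.projectPoints(P,cv2.Rodrigues(W[:3,:3])[0],W[:3,3],k,d)[0][:,0]
def down(yaw):  # tool z down, tool y (closing line) along world heading yaw
    y=np.array([np.cos(yaw),np.sin(yaw),0]);z=np.array([0,0,-1.]);x=np.cross(y,z)
    return R.from_matrix(np.c_[x,y,z]).as_quat()
def look(name):
    s=manip.sense(); im=snapshot("wrist"); cv2.imwrite(f"pics/{name}.png",im)
    np.savez(f"pics/{name}.npz",ee_pos=s["ee_pos"],tcp_rot=s["tcp_rot"]); return im
def W(name): return w2c("wrist",np.load(f"pics/{name}.npz"))
E
python3 - <<'E'
from h import *
S=1.5625
T=w2c("top");C=w2c("scene")
def t(a,b): return tri([ray("top",np.array(a)/S,T),ray("scene",np.array(b)/S,C)])
print("cap",t((382,265.5),(456,295)))
print("big",t((367,177),(569,332)),t((556,206),(339,517)))
print("spec",t((424,327),(362,308)))
for a in [(388,304),(494,322),(486,364),(380,346)]: print("plate",onplane("top",np.array(a)/S,.012,T))
for a in [(220,318),(240,322),(259,326)]: print("shim",onplane("top",np.array(a)/S,.05,T))
print("shim",t((220,318),(529,183)))
for a in [(212,305),(277,320),(273,343),(211,328)]: print("rack",onplane("top",np.array(a)/S,.01,T))
print(R.from_quat(manip.sense()["tcp_rot"]).as_matrix())
E
```

```text
cap [0.6588 0.0238 0.1284]
big [0.835  0.0501 0.183 ] [ 0.7671 -0.3384  0.1774]
spec [ 0.5339 -0.063   0.0611]
plate [0.5913 0.0153 0.012 ]
plate [ 0.5462 -0.2228  0.012 ]
plate [ 0.4522 -0.202   0.012 ]
plate [0.4966 0.0345 0.012 ]
shim [0.5616 0.3892 0.05  ]
shim [0.5519 0.3436 0.05  ]
shim [0.5423 0.3006 0.05  ]
shim [0.5656 0.3978 0.0236]
rack [0.5966 0.4203 0.01  ]
rack [0.5594 0.2685 0.01  ]
rack [0.5072 0.2773 0.01  ]
rack [0.5435 0.4216 0.01  ]
[[-0.9435  0.3314 -0.0009]
 [ 0.3314  0.9435 -0.0015]
 [ 0.0003 -0.0018 -1.    ]]
```

```bash
python3 - <<'E'
from h import *
q=down(-0.22)
P=[("r1",(.535,.32,.17)),("r2",(.565,.37,.20)),("f1",(.52,-.09,.17)),("f2",(.53,-.06,.20)),("c1",(.62,-.01,.24)),("c2",(.65,.03,.26))]
for n,p in P:
    manip.move_to(np.array(p),q); manip.pause(.15); look(n)
print(manip.sense()["clock"],manip.sense()["ee_pos"])
big=lambda n:cv2.resize(cv2.imread(f"pics/{n}.png"),None,fx=1.5,fy=1.5,interpolation=cv2.INTER_CUBIC)
for n in("f1","r1"): cv2.imwrite(f"pics/{n}v.png",big(n))
ims=[cv2.resize(cv2.imread(f"pics/{n}.png"),(400,300)) for n in("r2","f2","c1","c2")]
cv2.imwrite("pics/mos.png",np.vstack([np.hstack(ims[:2]),np.hstack(ims[2:])]))
E
```

```text
6.1083 [0.6492 0.0292 0.2592]
```

View pics/mos.png

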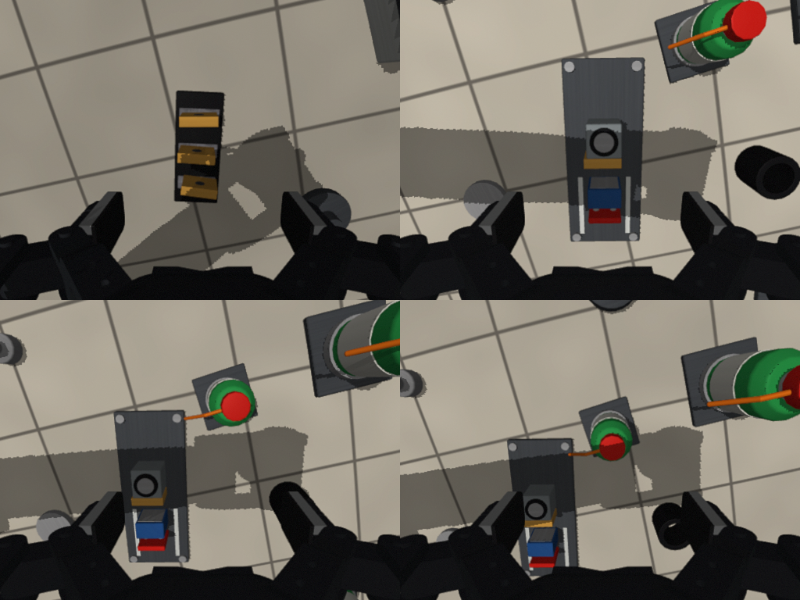

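View pics/f1v.png

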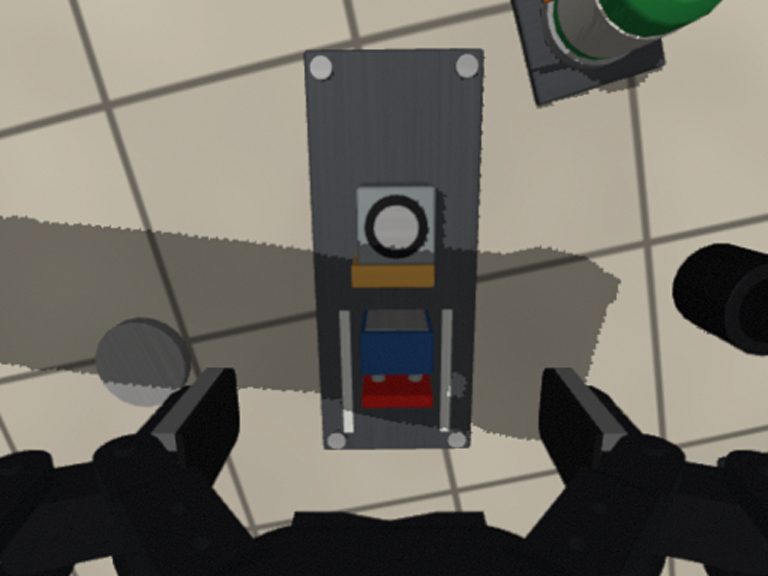

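View pics/r1v.png

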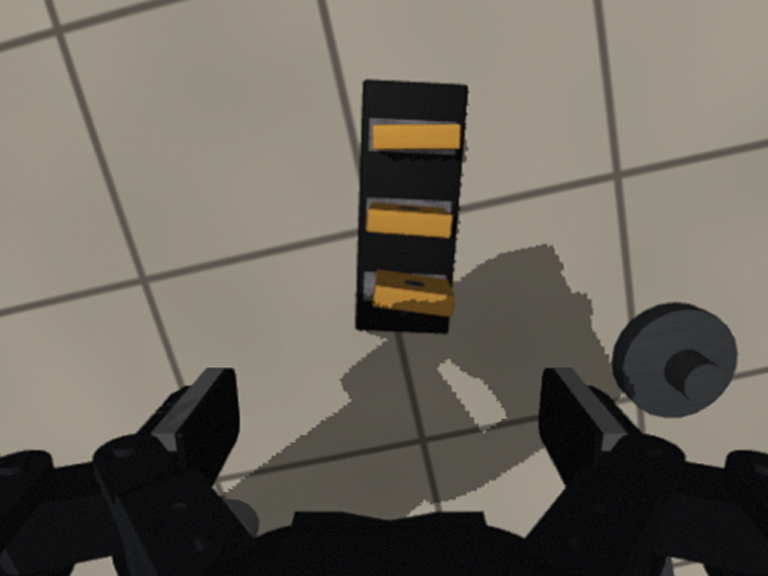

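The mosaic shows the rack, fixture and small cap in all views. In f1v the jaw's blue top is at (397,355), the red pad top at (397,403), the brass shim4 at (393,275) and the specimen at (396,227). In r1v the shim tops are at (416,137), (409,222) and (413,298). Next I need one enlarged mosaic of the second views.

```bash
python3 - <<'E'
from h import *
def crop(n,x,y,w,h,s): return cv2.resize(cv2.imread(f"pics/{n}.png")[y:y+h,x:x+w],None,fx=s,fy=s,interpolation=cv2.INTER_CUBIC)
# origins in native px
A=crop("r1",230,45,100,150,4)[:, :]   #400x600
a=crop("r2",215,110,80,150,4)
f=crop("f2",215,140,100,150,4)
m=np.hstack([crop("r1",230,75,80,150,4)[:, :],a])[:600]
print(m.shape); cv2.imwrite("pics/m1.png",m)
c=np.vstack([crop("c1",260,100,100,75,4),crop("c2",230,145,100,75,4)])
m=np.hstack([f,c]);print(m.shape);cv2.imwrite("pics/m2.png",m)
E
```

```text
(600, 640, 3)
(600, 800, 3)
```

View pics/m1.png

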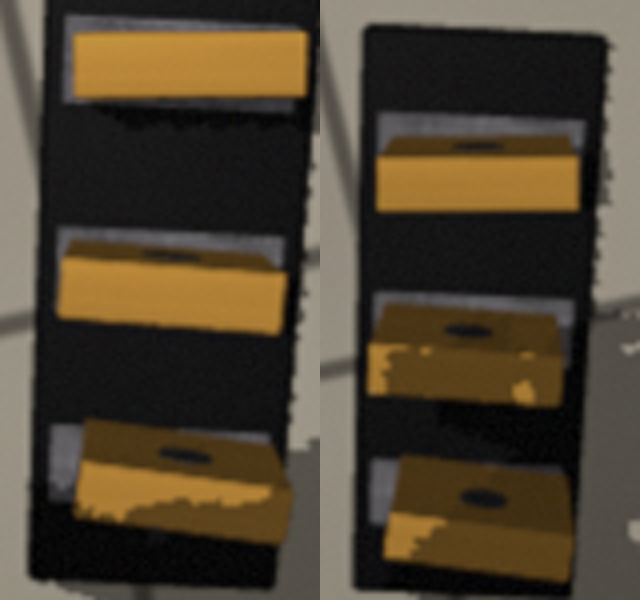

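View pics/m2.png

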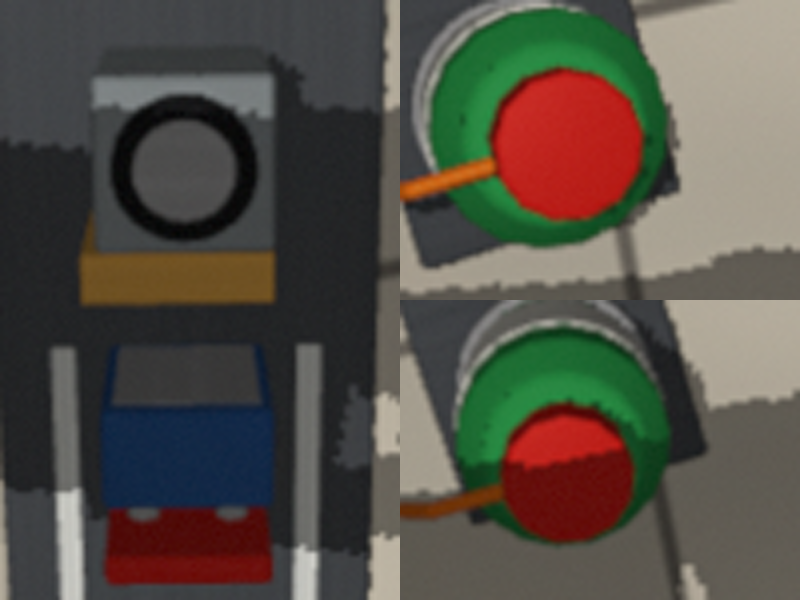

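Reading the corners in the 4x crops: left of m1 (r1) the shim tops are A (74,33)-(307,96), B (64,257)-(280,333) and C (80,462)-(283,545), and the r2 crop matches. In m2 the block gap edge is at row 252, shim4's edge at 303, the jaw edge at 408 and the pad back at 583. The cap centre is at (570,144) in c1 and (568,479) in c2.

```bash
cat > fit.py <<'E'
from h import *
def nat(o,p,s=4): return np.array(o)+(np.array(p,float)+.5)/s-.5
def T2(n1,p1,n2,p2): return tri([ray("wrist",p1,W(n1)),ray("wrist",p2,W(n2))])
r1=dict(A=[(74,33),(308,31),(307,96),(75,99)],B=[(64,257),(287,271),(280,333),(57,317)],C=[(80,462),(291,489),(283,545),(76,515)])
r2=dict(A=[(57,157),(260,153),(260,211),(57,212)],B=[(50,345),(243,355),(238,406),(48,394)],C=[(66,515),(253,532),(249,581),(64,558)])
def fitrect(obs,w,l,x0):
    loc=np.array([(-w/2,l/2),(w/2,l/2),(w/2,-l/2),(-w/2,-l/2)])
    def res(p):
        c,s=np.cos(p[3]),np.sin(p[3]); P=np.c_[p[0]+loc@[c,-s],p[1]+loc@[s,c],np.full(4,p[2])]
        return np.concatenate([(proj("wrist",P,W(n))-px).ravel() for n,px in obs])
    f=least_squares(res,x0); return f.x,np.sqrt(np.mean(f.fun**2))
for k in "ABC":
    o=[("r1",nat((230,75),r1[k])),("r2",nat((215,110),r2[k]))]
    print(k,*fitrect(o,.044,.012,[.55,.34,.05,-.2]))
f2=lambda p:nat((215,140),p); f1=lambda p:nat((0,0),p,1.5)
o=[("f1",f1([(357,187),(434,187),(434,264),(357,264)])),("f2",f2([(92,75),(274,75),(274,252),(97,252)]))]
b,e=fitrect(o,.04,.04,[.53,-.07,.057,-.2]);print("block",b,e)
o=[("f1",f1([(362,339),(433,339),(433,375),(362,375)])),("f2",f2([(103,408),(272,408),(273,507),(103,507)]))]
j,e=fitrect(o,.04,.025,[.53,-.12,.058,-.2]);print("jaw",j,e)
yd=np.array([-np.sin(b[3]),np.cos(b[3])]);xd=np.array([yd[1],-yd[0]])
d=b[:2]-j[:2];print("gap",d@yd-.0325,"lat",d@xd)
for nm,a,c,z in [("shim4 L",(352,287),(80,303),.052),("shim4 R",(434,287),(275,303),.052),("pad L",(362,406),(107,583),.058),("pad R",(433,406),(271,583),.058)]:
    p=T2("f1",f1(a),"f2",f2(c)); q1=onplane("wrist",f1(a),z,W("f1"))[:2]; q2=onplane("wrist",f2(c),z,W("f2"))[:2]
    print(nm,p,"rel jaw face y,x:",[( (q-j[:2])@yd-.0125,(q-j[:2])@xd) for q in(q1,q2)])
c1=nat((260,100),(170,144));c2=nat((230,145),(168,179))
print("cap",T2("c1",c1,"c2",c2),onplane("wrist",c1,.134,W("c1")),onplane("wrist",c2,.134,W("c2")))
E
python3 fit.py
```

```text
A [ 0.5653  0.3908  0.0483 -0.2077] 0.20869257095365468
B [ 0.5528  0.3492  0.0487 -0.2849] 0.32462577537044773
C [ 0.5461  0.3066  0.0466 -0.3457] 0.4644203435274735
block [ 0.5313 -0.0611  0.0505 -0.2151] 0.3201090677997159
jaw [ 0.516  -0.136   0.0403 -0.2175] 1.0946273076061035
gap 0.04394413857656805 lat -0.000960852640438324
shim4 L [ 0.5011 -0.0883  0.048 ] rel jaw face y,x: [(np.float64(0.03194805243949282), np.float64(-0.024168831749396328)), (np.float64(0.032274267899889325), np.float64(-0.024614538251946358))]
shim4 R [ 0.5445 -0.0979  0.0484] rel jaw face y,x: [(np.float64(0.031782331788648366), np.float64(0.01945678414537085)), (np.float64(0.03207698163369485), np.float64(0.01947228593503943))]
pad L [ 0.4932 -0.1503  0.0648] rel jaw face y,x: [(np.float64(-0.034942120142779934), np.float64(-0.01975527516863095)), (np.float64(-0.03532732905640992), np.float64(-0.0195176393011936))]
pad R [ 0.5305 -0.1562  0.069 ] rel jaw face y,x: [(np.float64(-0.03510248457244539), np.float64(0.019748089060016835)), (np.float64(-0.035485543670570344), np.float64(0.019116232582640513))]
cap [0.6595 0.0243 0.134 ] [0.6596 0.0243 0.134 ] [0.6595 0.0244 0.134 ]
```

```bash
cat > fit2.py <<'E'
from fit import *
print("----")
th=-.2151; yd=np.array([-np.sin(th),np.cos(th)]);xd=np.array([yd[1],-yd[0]])
def show(nm,n,fn,pts,z):
    q=[onplane("wrist",fn(p),z,W(n))[:2] for p in pts]; 
    print(nm,n,"y",[round(float(v@yd)*1e3,1) for v in q],"x",[round(float(v@xd)*1e3,1) for v in q])
for nm,z,a,b in [("blkback",.057,[(357,187),(434,187)],[(92,75),(274,75)]),("blkgap",.057,[(357,264),(434,264)],[(97,252),(274,252)]),
 ("shim4",.052,[(352,287),(434,287)],[(80,303),(275,303)]),("jawgap",.058,[(361,332),(433,332)],[(103,408),(272,408)]),("jawback",.058,[(361,375),(433,375)],[(103,507),(273,507)]),
 ("padback",.058,[(362,406),(433,406)],[(107,583),(271,583)])]:
    show(nm,"f1",f1,a,z);show(nm,"f2",f2,b,z)
show("plate","f1",f1,[(305,51),(483,51),(323,447),(469,447)],.012)
E
python3 fit2.py | sed -n '/----/,$p'
```

```text
----
blkback f1 y [74.3, 74.1] x [512.9, 551.1]
blkback f2 y [74.8, 74.6] x [512.7, 551.3]
blkgap f1 y [35.3, 35.1] x [512.2, 551.9]
blkgap f2 y [35.5, 35.4] x [512.9, 551.8]
shim4 f1 y [21.7, 21.5] x [508.9, 552.6]
shim4 f2 y [22.0, 21.8] x [508.5, 552.6]
jawgap f1 y [-1.5, -1.7] x [513.6, 552.0]
jawgap f2 y [-1.0, -1.2] x [513.6, 551.8]
jawback f1 y [-26.4, -26.6] x [513.1, 552.5]
jawback f2 y [-25.8, -26.0] x [513.1, 552.4]
padback f1 y [-45.2, -45.4] x [513.3, 552.9]
padback f2 y [-45.6, -45.7] x [513.6, 552.2]
plate f1 y [145.4, 145.1, -100.3, -100.7] x [482.9, 580.8, 483.7, 582.2]
```

The gap is about 36.7 mm (under 41), so one more shim is needed, making two in all. The plate edges and jaw/pad positions agree with the text. Next: press the cap, then pick shim A.

```bash
python3 - <<'E'
from h import *
c=np.array([.6595,.0243,0]); q=down(-.2151)
manip.move_gripper(0.0)
manip.move_to(c+[0,0,.16],q); manip.pause(.3)
s=manip.sense(); f0=s["ft_force"]; print(s["ee_pos"],f0)
manip.move_linear(c+[0,0,.138],max_speed=.04)
for z in np.arange(.136,.122,-.001):
    manip.move_linear(c+[0,0,z],max_speed=.02); manip.pause(.08)
    s=manip.sense(); F=(s["ft_force"]-f0)[2]; print(round(z,4),s["ee_pos"],round(F,2))
    if F>10: break
manip.pause(.3)
manip.move_linear(c+[0,0,.16],max_speed=.04); s=manip.sense(); print(s["clock"],s["ft_force"])
manip.move_linear(c+[0,0,.2]); 
s=look("c3"); cv2.imwrite("pics/c3v.png",s)
E
```

```text
[0.6606 0.0243 0.1624] [-0.681   0.4071 -0.1743]
0.136 [0.6596 0.0243 0.1361] 1.63
0.135 [0.6595 0.0243 0.135 ] 0.53
0.134 [0.6596 0.0243 0.1341] -0.05
0.133 [0.6596 0.0243 0.1332] 2.04
0.132 [0.6596 0.0243 0.1322] 3.03
0.131 [0.6597 0.0243 0.1312] 3.05
0.13 [0.6596 0.0243 0.1302] 4.11
0.129 [0.6596 0.0243 0.1292] 5.6
0.128 [0.6596 0.0243 0.1282] 6.09
0.127 [0.6597 0.0243 0.128 ] 8.01
0.126 [0.6597 0.0243 0.1279] 12.57
13.325 [-0.26   -0.0444 -0.0923]
```

Contact came at 134 mm and the hard stop at 128 mm, so the cap went the full 6 mm and was released. Now pick shim A and bring it above the gap.

```bash
python3 - <<'E'
from h import *
q=down(-.2077); a=np.array([.5653,.3908,0])
manip.move_to(np.array([.62,.06,.24]),q)
manip.move_gripper(.075)
manip.move_to(a+[0,0,.13],q); manip.pause(.2)
manip.move_linear(a+[0,0,.022],max_speed=.1); manip.pause(.2)
s=manip.sense();print(s["ee_pos"],s["ft_force"],s["clock"])
manip.move_gripper(.03,f_grip=30); manip.pause(.2)
s=manip.sense();print(s["width"],s["grasp_force"],s["ft_force"])
manip.move_linear(a+[0,0,.15],max_speed=.12); manip.pause(.2)
s=manip.sense();print(s["width"],s["grasp_force"],s["ft_force"],s["clock"])
th=-.2151; yd=np.array([-np.sin(th),np.cos(th)]);xd=np.array([yd[1],-yd[0]])
g=np.r_[.5318*xd+.0087*yd,0]
manip.move_to(g+[0,0,.16],down(th)); manip.pause(.3)
s=manip.sense();print(g,s["ee_pos"],s["width"],s["clock"])
cv2.imwrite("pics/p1v.png",cv2.resize(look("p1"),None,fx=1.5,fy=1.5))
E
```

```text
[0.5657 0.391  0.0227] [-0.3244 -0.0246  0.8985] 17.825
0.04320464162222849 31.368135809898376 [-0.4083 -0.1354  1.5651]
0.04349105685742573 31.037734150886536 [-0.6695 -0.3148 -1.6226] 19.825
[ 0.5214 -0.105   0.    ] [ 0.5215 -0.1046  0.16  ] 0.04343491534425477 21.9333
```

View pics/p1v.png

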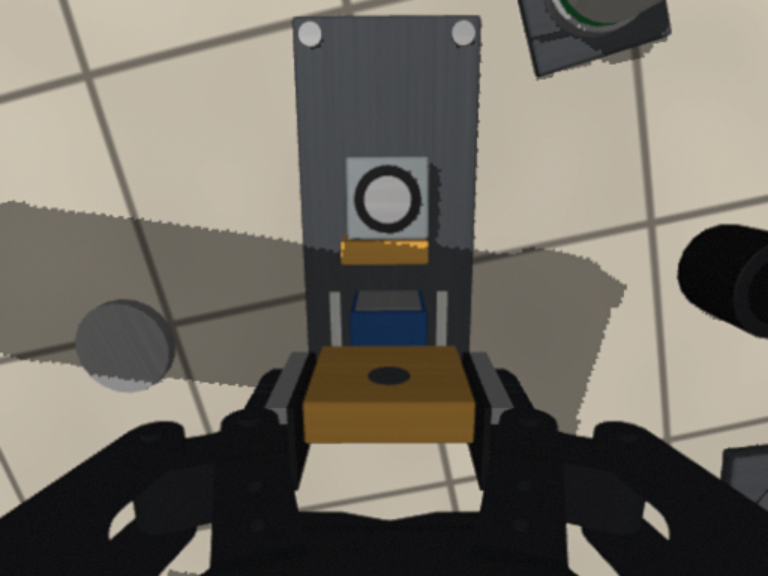

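The held shim is square in the fingers, top face (304,402)-(474,442). I check its offset from the TCP, then place it.

```bash
cat > pl.py <<'E'
from h import *
th=-.2151; yd=np.array([-np.sin(th),np.cos(th)]);xd=np.array([yd[1],-yd[0]])
g=np.r_[.5318*xd+.0087*yd,0]
E
python3 - <<'E'
from pl import *
w=W("p1"); t=np.load("pics/p1.npz")["ee_pos"]
P=[onplane("wrist",(np.array(p)+.5)/1.5-.5,.1873,w) for p in [(304,402),(474,402),(474,442),(304,442)]]
for p in P: print((p-t)[:2]@xd,(p-t)[:2]@yd)
off=(np.mean(P,0)-t)[:2]; ox,oy=off@xd,off@yd; print("off",ox,oy)
g2=g.copy(); 
if abs(oy)<.005: g2[:2]-=oy*yd   # centre shim thickness on the target
manip.move_linear(g2+[0,0,.075],max_speed=.1); manip.pause(.2)
s=manip.sense(); f0=s["ft_force"]; print(s["ee_pos"]-g2,f0)
for z in np.arange(.065,.0235,-.005):
    manip.move_linear(g2+[0,0,z],max_speed=.05); F=manip.sense()["ft_force"]-f0; print(round(z,4),F)
    if np.linalg.norm(F)>8: print("contact");break
for z in np.arange(z-.001,.0225,-.001):
    manip.move_linear(g2+[0,0,z],max_speed=.03); manip.pause(.05);F=manip.sense()["ft_force"]-f0; print(round(z,4),F)
    if np.linalg.norm(F)>5: break
s=manip.sense();print(s["ee_pos"]-g2,s["width"],s["clock"])
E
```

```text
-0.020149457333278813 0.006265687605131743
0.022479480081944093 0.006295785746157416
0.023026035380593102 -0.005090074484326632
-0.020682205198101895 -0.005123244380591138
off 0.0011684632327890684 0.0005870386215928323
[ 0.0005 -0.0002  0.0757] [ 0.2041 -0.2765 -0.482 ]
0.065 [-0.0187 -0.5304 -0.2247]
0.06 [-0.255   1.0744 -0.9947]
0.055 [ 0.0368  0.2113 -0.7341]
0.05 [-1.0603 -0.2416 -0.3415]
0.045 [-0.4976  0.2821 -0.9498]
0.04 [-0.7464 -0.1178 -1.5874]
0.035 [-1.2557  0.8476 -0.8316]
0.03 [ 0.6335  1.4375 -1.2971]
0.025 [ 0.0659 -0.3009 -1.2763]
0.024 [-0.7007 -0.0805  2.9734]
0.023 [-5.0421  1.9753 11.2105]
[ 0.0002 -0.0001  0.0242] 0.043207013119017444 26.1333
```

```bash
python3 - <<'E'
from pl import *
s=manip.sense(); p=s["ee_pos"].copy(); p[2]=.0245
manip.move_linear(p,max_speed=.02)
manip.move_gripper(.056); manip.pause(.2)
p[2]=.17; manip.move_linear(p,max_speed=.08)
b=np.r_[.5328*xd-.078*yd,0]
manip.move_gripper(0.0)
manip.move_to(b+[0,0,.17],down(th)); manip.pause(.3)
s=manip.sense(); print(s["ee_pos"]-b,s["clock"],s["ft_force"])
cv2.imwrite("pics/q1v.png",cv2.resize(look("q1"),None,fx=1.5,fy=1.5))
E
```

```text
[0.0002 0.0009 0.1699] 30.1333 [0.1423 1.1093 0.2019]
```

View pics/q1v.png

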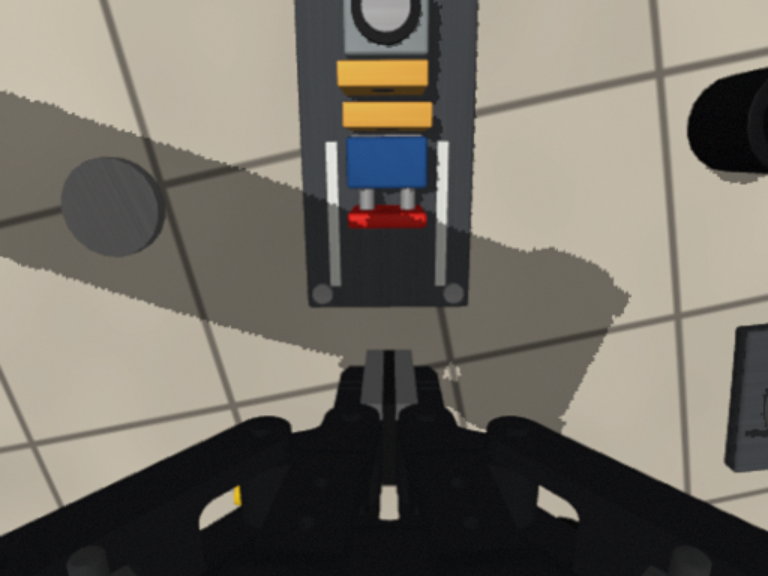

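The shim stands upright and square at (388,115), between shim4 at (382,73) and the jaw, and the pad is at (388,216). Now push the pad.

```bash
python3 - <<'E'
from pl import *
P=lambda y,z: np.r_[.5328*xd+y*yd,z]
manip.move_linear(P(-.078,.026),max_speed=.1); manip.pause(.3)
s=manip.sense(); f0=s["ft_force"];print(s["ee_pos"],f0,s["clock"])
for y in np.r_[np.arange(-.070,-.046,.003),np.arange(-.046,-.024,.001)]:
    manip.move_linear(P(y,.026),max_speed=.03); manip.pause(.06)
    s=manip.sense(); d=s["ft_force"]-f0; F=-d[:2]@yd; print(round(y,3),round(s["ee_pos"][:2]@yd,4),"F",round(F,2),"side",round(d[:2]@xd,2),round(d[2],2))
    if F>15: break
manip.pause(.3); s=manip.sense();print(s["clock"],-(s["ft_force"]-f0)[:2]@yd)
cv2.imwrite("pics/z1v.png",cv2.resize(look("z1"),None,fx=1.5,fy=1.5))
E
```

```text
[ 0.504  -0.19    0.0262] [-0.3323  0.4222  0.3624] 32.075
-0.07 -0.0699 F -0.04 side 1.8 -1.03
-0.067 -0.067 F -0.68 side 0.34 -0.91
-0.064 -0.0639 F 0.39 side 0.62 -0.27
-0.061 -0.0609 F 0.74 side 1.25 -0.36
-0.058 -0.0581 F 1.58 side 0.37 -0.24
-0.055 -0.055 F 1.71 side 0.33 -0.51
-0.052 -0.0521 F 2.82 side 0.58 0.2
-0.049 -0.049 F 3.84 side 1.07 0.03
-0.046 -0.0459 F 4.79 side -0.14 0.11
-0.046 -0.046 F 3.89 side 0.18 0.95
-0.045 -0.0451 F 5.59 side -0.41 0.6
-0.044 -0.0441 F 5.52 side -0.0 2.38
-0.043 -0.0432 F 5.23 side -0.54 1.19
-0.042 -0.0425 F 7.68 side -0.73 0.68
-0.041 -0.0417 F 7.95 side -0.75 0.77
-0.04 -0.041 F 10.15 side -1.27 0.35
-0.039 -0.0402 F 10.12 side -1.32 1.57
-0.038 -0.0394 F 10.91 side -1.18 0.79
-0.037 -0.0387 F 12.75 side -0.56 0.51
-0.036 -0.0379 F 13.07 side -1.53 0.54
-0.035 -0.0371 F 14.24 side -1.67 1.07
-0.034 -0.0363 F 14.76 side -1.99 0.41
-0.033 -0.0356 F 17.2 side -1.93 -0.17
39.6333 15.664462726094692
```

View pics/z1v.png

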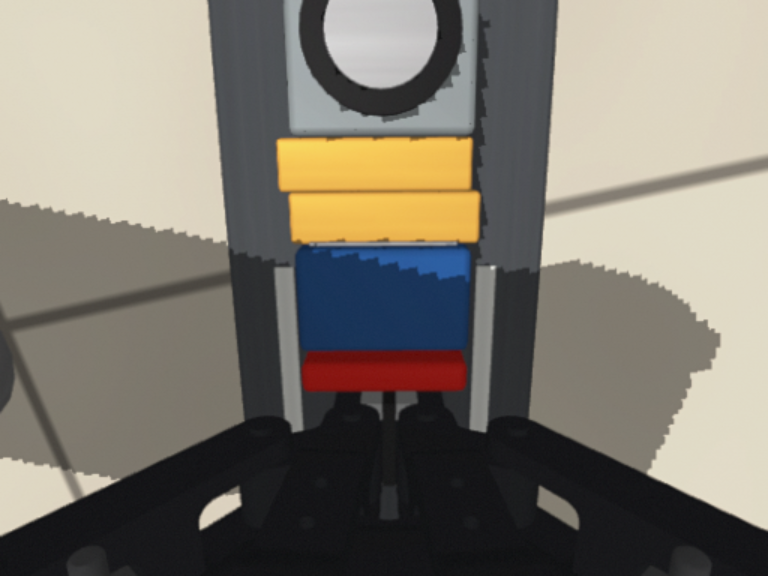

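The stack is closed with no play: both shims lie between block edge row 137 and jaw row 244, which is about 24 mm. The pad is about 8.7 mm in at about 16 N. Handing in.

```bash
python3 -c "
from cell import manip
print(manip.close_job())"
```

```text
the job is handed in; nothing more can be done
None
```

I handed the job in at about 40 s: the cap was pressed its full 6 mm and released, one shim was added beside the one already there, and the arm holds the pad about 8.7 mm in at about 16 N with no play visible in the stack.

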